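Load the sample tray, then crack the desiccator's stuck lid and hold it ajar

TASK

Get the last two samples ready for drying: stand the two loose tall vials upright in empty cells of the blue divided tray, one to a cell. Then take the desiccator's lid by its steel bar handle, pull it up until the sticky seal lets go, and finish still holding the handle with the lid just ajar and still, the front edge about 25 mm up; do not throw the lid wide open. Leave everything else where it stands.

Things in the scene. Friction and masses are not known exactly. Their poses are not given: they have to be found in the camera images.
- vial_1: Loose sample vial: glass, pale contents, black screw cap, 24 mm diameter, 60 mm tall, 30 g, standing upright on the table in front of the tray. Origin: centre of its underside; z up along the vial.
- vial_2: The other loose sample vial, same as vial_1. Which stands on which side varies.
- tray: Blue divided tray, 87 x 129 mm (x, y), walls 26 mm high, fixed to the table. 2 x 3 cells 39 mm square, 3 mm walls between; cell centres at x = -21 or +21 and y = -42, 0 or +42 mm in its frame; cell floor 3 mm above the table. Cells x = +21, y = +42 and y = -42 already hold short vials; the other four are empty. Origin: centre of underside; at yaw 0 x points away from the robot, y left.
- stored_1: Short sample vial, black cap, 17 mm diameter, 38 mm tall, already standing in the tray's cell at x = +21, y = +42 mm. Leave it. Origin: centre of its underside.
- stored_2: Short sample vial, black cap, 17 mm diameter, 39 mm tall, already standing in the tray's cell at x = +21, y = -42 mm. Leave it. Origin: centre of its underside.
- desiccator: Clear plastic box 186 x 186 mm, 100 mm high, fixed to the table, with a black seal on its rim and a clear flat lid (top 114 mm above the table) hinged along the rear edge, a steel bar handle on the lid near the front. A small vent cock sticks out 25 mm on its +y side. Origin: centre of underside; x points from the front (robot side) to the hinge, y left along hinge and handle, z up.
- lid_handle (a point): Middle of the handle's straight round bar: 10 mm thick, 74 mm long along the desiccator's y axis, 34 mm above the lid's top, 148 mm above the table when shut; 155 mm in front of the hinge line and 48 mm above it. Moves with the lid; its axes are the lid's (the desiccator's when shut).
- lid_hinge (a point): Point on the lid's hinge line, 100 mm above the table, 94 mm behind the desiccator's centre; the hinge line runs along the desiccator's y axis.
- lid (a joint): Opening angle of the lid (rad): 0 shut and sealed, grows as the front edge (187 mm from the hinge) rises; 0.13 is about 25 mm there. The seal resists with a peak of about 10 to 20 N at the handle and lets go after about 8 mm of lift at the front edge (0.045 rad); then only the lid's weight, 2 to 3 N at the handle, remains; if released the lid drops back.
- beaker: Bystander: glass beaker, 64 mm wide, 103 mm tall, at the back of the table. Leave it. Origin: centre of its underside.
- flask: Bystander: small conical flask with red solution, 65 mm wide, 86 mm tall, at the back of the table. Leave it. Origin: centre of its underside.
- beaker_side: Bystander: glass beaker, 76 mm wide, 97 mm tall, at the right edge of the table. Leave it. Origin: centre of its underside.
Not all that is in view belongs to the job. What is shaped like the vial_2 but green or yellow is not meant.

How it is judged:
By the outcome, as a careful person would: the job done as asked, in the order asked, and still so for the second after the job is handed in, while the arm keeps its last pose, push and grip.
It also fails if it takes over 51 s, if anything falls off the work surface, if the arm or the gripper's body presses on something with over 40 N, if the wrist force passes 120 N, or if a joint passes its speed limit or range.

ROBOT

A 6-joint arm with a two-finger parallel gripper is mounted at the origin on a cart in front of the work surface, level with it; the furniture and walls round the work are solid. World frame = base frame: x ahead of the robot, y to its left, z up, the work surface at z = 0. Lengths are in m, angles in degrees, forces in N, time in s.
With the tool pointing down it reaches from about 0.3 to 0.875 m from the base axis. Payload 4.2 kg.
Tool frame: the origin (TCP) lies on the centre line of the jaws, within the pads' length; the fingertips stand manip.tip_reach ahead of it and the grasp point (between the pads) lies 11 mm behind it (manip.tip_reach is the distance from the TCP to the fingertips, in m); z points along the fingers, y is the line along which they close (so a half turn about z gives the same grasp; the last joint's range is limited). The gripper opens to 85 mm and grips with 20 to 120 N. Pads are 22 mm wide; open, the fingers measure 114 mm over their backs; the gripper's body (76 mm by 85 mm) begins 54 mm behind the grasp point. The pads swing forward as they close: fully open they stand 13 mm farther back than shut.
Start: joints at [-1.146, 18.312, 89.639, -0, 72.044, -1.146], TCP at [0.575, 0, 0.239] pointing down, gripper open.
Joint ranges: [-177.97, 177.97], [-48.28, 115.42], [12.27, 149.76], [-77.06, 257.06], [2.81, 150.46], [-146.56, 146.56]. Speed limits (degrees/s): [147.25, 147.25, 180, 180, 180, 180].

INTERFACE

Orientations are given as [roll, pitch, yaw] about the fixed x, y, z axes, in that order (R = Rz(yaw) Ry(pitch) Rx(roll)).
In Python, from workcell import manip gives the robot as it stands.
- The arm moves only by the shell command python3 -m handwheel 'ROWS' [FORCE]. ROWS is JSON, a list of rows, each a list of 5 numbers: the closure, from 0 (fully open) to 1 (shut), then the shift along the tool's x, y, z in m, then the turn about the tool's z in rad. A call has 1 to 12 rows; each row is the pose to reach, as a shift and turn from the pose commanded when the call began, along the tool's axes at that moment; what a row does not reach only later rows make up. A row lasts 1/8 s, in which the tool goes at most 62.5 mm and 10.7 degrees, less where a joint would pass 70% of its speed; a pose out of reach is approached as far as the arm can. A call with a gripper value outside its range is refused whole. The fingers move at their own pace and stop on an object; FORCE is the grip in N (left out, the last holds). Time passes only in rows, so rows that repeat a pose let the fingers close. It gives the time, the measured TCP pose, the force, the opening and the grip force at its end, in the units of the state.
- manip.sense(): the state, without advancing time (a new reading comes with each control period).
- manip.read_camera(name): name is "scene" or "side" or "wrist"; returns (picture, depth): 400x640x3 uint8, blue, green, red; 400x640 float32, m along the optical axis (not along the pixel's ray), 0 where there is no reading.
- manip.calibration(name): a dict with "fov_y" (degrees; the focal length in pixels is half the picture's height over the tangent of half this angle, whatever the lens; pixels are square), "cx", "cy" (the principal point, pixels), "world_from_camera" (4x4, takes a point from camera to world coordinates). Camera axes: x right, y down, z forward; pixel columns grow to the right and rows downward; lengths in m; the calibration is good to about 2 mm. A picture is of the moment at which its call begins: read the wrist's pose just before it. calibration takes no time and is no camera call; for the wrist camera it gives the pose at the moment of the call.
- manip.job_done(): hands the job in; it is judged then, once.
The state is a dict: "clock": time; "qpos": joint angles; "dq": joint speeds; "joint_torque": joint torques, N m; "tool_pos": TCP position; "tool_rot": TCP orientation; "ft_force": force on the tool from outside, world axes, zero at the start; "ft_torque": the same for the moment, N m; "grip_width": opening from 0.0 (shut) to 1.0 (fully open); "grasp_force": force on a finger pad.
Only numpy, scipy, OpenCV 4.12 (cv2) and the standard library are available. Lean on these libraries where they do the work, as an engineer would, in place of code of your own. Each camera call takes 0.05 s, during which the arm holds its last target. There are 200 camera calls.

## Working session

There is one attempt and no reset: what is moved stays moved. The work goes in short steps, Python scripts to look and compute and a shell command to move; the robot and the scene stay as the last step left them, time stands still between calls to the robot, and variables do not carry over. Pictures are saved under pics/ and viewed, at most 10 in all, crops included, and the job is handed in when it is done.

```bash
ls; mkdir -p pics
cat > h.py <<'E'
import numpy as np, cv2
from workcell import manip
def cal(n):
    c=manip.calibration(n); f=200/np.tan(np.radians(c["fov_y"])/2); return f,c["cx"],c["cy"],np.array(c["world_from_camera"])
def ray(n,u,v,z,c=None):
    f,cx,cy,T=c or cal(n); d=T[:3,:3]@np.array([(u-cx)/f,(v-cy)/f,1]); o=T[:3,3]; return o+d*(z-o[2])/d[2]
def pix(n,p,c=None):
    f,cx,cy,T=c or cal(n); q=T[:3,:3].T@(np.array(p)-T[:3,3]); return f*q[0]/q[2]+cx,f*q[1]/q[2]+cy
def cloud(n,dep,c=None):
    f,cx,cy,T=c or cal(n); v,u=np.mgrid[:400,:640]; P=np.stack([(u-cx)/f*dep,(v-cy)/f*dep,dep],-1)
    return P@T[:3,:3].T+T[:3,3]
E
python3 - <<'E'
from h import *
for n in("scene","side","wrist"):
    c=cal(n); im,d=manip.read_camera(n); np.savez(f"{n}0.npz",im=im,d=d,f=c[0],cx=c[1],cy=c[2],T=c[3]); print(n,c[0],c[1:3],c[3].round(3).tolist())
    cv2.imwrite(f"pics/{n}0.png",im)
print(manip.tip_reach, manip.sense())
E
```

```text
pics
scene 505.7406962648209 (321.1789112883766, 196.06173204773813) [[-0.799, -0.346, 0.493, -0.171], [-0.602, 0.456, -0.656, 0.83], [0.003, -0.82, -0.572, 0.939], [0.0, 0.0, 0.0, 1.0]]
side 368.94803344571864 (316.68603674011325, 201.29268899503387) [[-0.994, -0.042, 0.104, 0.423], [-0.111, 0.477, -0.872, 0.679], [-0.013, -0.878, -0.478, 0.533], [0.0, 0.0, 0.0, 1.0]]
wrist 328.5154358672232 (322.89590539444623, 199.01547495151152) [[1.0, 0.002, -0.002, 0.574], [0.001, -0.948, -0.318, 0.083], [-0.002, 0.318, -0.948, 0.372], [0.0, 0.0, 0.0, 1.0]]
0.008 {'clock': 0.15, 'qpos': array([-1.14451283e+00,  1.83427664e+01,  8.96901963e+01,  2.16317240e-04,
        7.20459101e+01, -1.14384791e+00]), 'dq': array([-0.00077923, -0.12675143, -0.22632421,  0.03328747, -0.07844799,
       -0.07469426]), 'joint_torque': array([-9.13009580e-05, -4.15840280e+01, -2.34345907e+01, -1.12702321e-04,
        5.94026569e-03, -2.51738534e-06]), 'tool_pos': array([5.74643373e-01, 2.30838992e-05, 2.38681069e-01]), 'tool_rot': array([-1.79921147e+02, -1.78015480e-03,  8.99992670e+01]), 'ft_force': array([-0.91349523, -0.02312826, -0.21447994]), 'ft_torque': array([ 0.02527894, -0.02194528,  0.02070181]), 'grasp_force': 0.0, 'grip_width': 0.9978289261519554}
```

View pics/scene0.png

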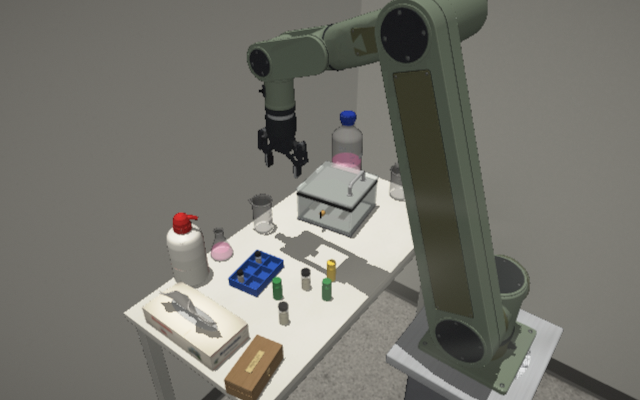

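View pics/wrist0.png

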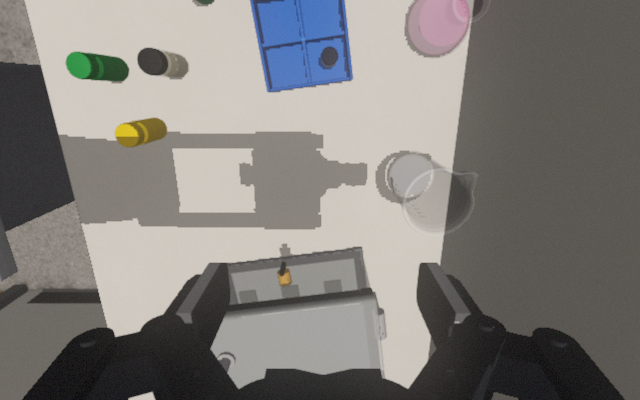

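View pics/side0.png

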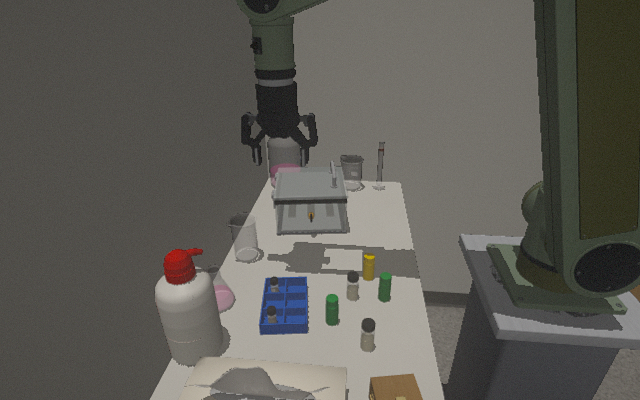

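The pale vials with black caps are at scene (306,280) and (283,312), side (352,286) and (368,334). The lookalikes are green at scene (277,289) and (327,290) and yellow at (332,271). The short stored vials stand in the tray's far cells at about scene (241,276) and (259,258). The desiccator is at scene (338,195), with its handle at (357,182).

Run:
```python
from h import *
for n in("scene","side","wrist"):
    z=np.load(n+"0.npz"); c=(float(z["f"]),float(z["cx"]),float(z["cy"]),z["T"]); im=z["im"]; P=cloud(n,z["d"],c)
    hsv=cv2.cvtColor(im,cv2.COLOR_BGR2HSV); blue=cv2.inRange(hsv,(105,120,40),(130,255,255))>0
    Q=P[blue&(P[...,2]>.021)&(P[...,2]<.032)&(P[...,0]<.8)]
    if len(Q): print(n,"tray",len(Q),cv2.minAreaRect((Q[:,:2]*1000).astype(np.float32)),Q[:,2].max())
    m=(P[...,2]>.04)&(P[...,2]<.075)&(P[...,1]>.02)&(P[...,0]<.62)&(P[...,0]>.25)&(P[...,1]<.5)&(z["d"]>0)
    k,l,s,ce=cv2.connectedComponentsWithStats(m.astype(np.uint8))
    for i in range(1,k):
        if s[i,4]>15:
            q=P[l==i]; print(n,ce[i].round(),s[i,4],q.mean(0).round(3),q.min(0).round(3),q.max(0).round(3),np.median(im[l==i],0))
    m=(P[...,2]>.136)&(P[...,2]<.16)&(P[...,1]<-.05)&(P[...,1]>-.35)&(P[...,0]<.7)&(P[...,0]>.3)
    q=P[m]
    if len(q): print(n,"handle",len(q),np.median(q,0).round(3),q.min(0).round(3),q.max(0).round(3), cv2.fitLine((q[:,:2]*1000).astype(np.float32),cv2.DIST_HUBER,0,.01,.01).ravel())
    m=(P[...,2]>.108)&(P[...,2]<.12)&(P[...,1]<0)&(P[...,1]>-.4)&(P[...,0]<.75)&(P[...,0]>.3)
    q=P[m]
    if len(q): print(n,"lid",len(q),cv2.minAreaRect((q[:,:2]*1000).astype(np.float32)))
im=[cv2.resize(np.load("side0.npz")["im"][240:360,230:430],None,fx=3,fy=3),cv2.resize(np.load("side0.npz")["im"][150:250,260:360],None,fx=3,fy=3)]
cv2.imwrite("pics/c1.png",im[0])
```

```text
scene tray 231 ((550.7161865234375, 150.60256958007812), (89.52042388916016, 133.93894958496094), 7.1092634201049805) 0.031786300693628644
scene [331. 265.] 88 [0.386 0.045 0.053] [0.377 0.03  0.04 ] [0.398 0.055 0.062] [ 67.  137.  157.5]
scene [239. 271.] 17 [0.567 0.195 0.041] [0.559 0.187 0.04 ] [0.574 0.2   0.044] [39. 38. 37.]
scene [306. 274.] 96 [0.418 0.109 0.053] [0.408 0.097 0.04 ] [0.432 0.12  0.063] [68.  71.5 73. ]
scene [277. 283.] 96 [0.454 0.178 0.053] [0.444 0.163 0.04 ] [0.468 0.186 0.063] [ 70.  121.5  61. ]
scene [327. 284.] 97 [0.355 0.105 0.053] [0.345 0.09  0.04 ] [0.368 0.116 0.064] [ 81. 125.  79.]
scene [201. 323.] 3392 [0.511 0.374 0.051] [0.422 0.31  0.04 ] [0.62  0.428 0.075] [209. 225. 231.]
scene [283. 308.] 112 [0.389 0.23  0.053] [0.379 0.213 0.04 ] [0.404 0.24  0.062] [66.  69.  70.5]
scene [253. 364.] 1666 [0.343 0.379 0.045] [0.3   0.307 0.04 ] [0.389 0.444 0.051] [ 86. 122. 153.]
scene handle 82 [ 0.482 -0.204  0.149] [ 0.473 -0.263  0.138] [ 0.493 -0.163  0.153] [ 1.3649808e-01 -9.9064034e-01  4.8197311e+02 -2.0854742e+02]
scene lid 2163 ((556.8
[... 1114 characters left out ...]
56.39788818359375, 293.9490966796875), 2.7265665531158447)
wrist tray 956 ((553.8225708007812, 126.39930725097656), (85.66166687011719, 81.36603546142578), 8.168027877807617) 0.02735399525171789
wrist [329.  56.] 193 [0.579 0.112 0.041] [0.571 0.105 0.04 ] [0.586 0.119 0.043] [82. 73. 73.]
wrist [154.  62.] 806 [0.423 0.105 0.055] [0.408 0.094 0.04 ] [0.432 0.117 0.061] [63. 66. 69.]
wrist [85. 66.] 897 [0.359 0.102 0.055] [0.346 0.09  0.04 ] [0.368 0.114 0.061] [ 72. 147.  51.]
wrist [131. 134.] 707 [0.39  0.041 0.055] [0.376 0.029 0.04 ] [0.399 0.052 0.061] [ 40. 122. 143.]
wrist lid 10820 ((547.11572265625, -162.72613525390625), (167.46499633789062, 99.95747375488281), 7.8556647300720215)
```

View pics/c1.png

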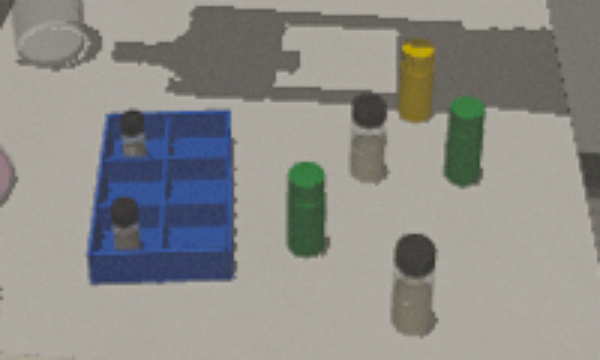

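The crop confirms it: the two pale vials with black caps are at world (0.421,0.107) and (0.393,0.228). The tray is at (0.552,0.150) with yaw about 8°. I'll go above vial A with the tool turned so the jaws close along the tray's y.

```bash
python3 -m handwheel '[[0.4,0.05,-0.07,0.04,0.18],[0.4,0.107,-0.154,0.08,0.36],[0.4,0.107,-0.154,0.1,0.54],[0.4,0.107,-0.154,0.1,0.72],[0.4,0.107,-0.154,0.1,0.9],[0.4,0.107,-0.154,0.1,1.08],[0.4,0.107,-0.154,0.1,1.26],[0.4,0.107,-0.154,0.1,1.431],[0.4,0.107,-0.154,0.1,1.431],[0.4,0.107,-0.154,0.1,1.431],[0.4,0.107,-0.154,0.1,1.431]]' 30
python3 - <<'E'
from h import *
c=cal("wrist"); im,d=manip.read_camera("wrist"); cv2.imwrite("pics/w1.png",im)
print(manip.sense())
P=cloud("wrist",d,c); m=(P[...,2]>.04)&(P[...,2]<.075)&(d>0)&(P[...,0]<.6)
k,l,s,ce=cv2.connectedComponentsWithStats(m.astype(np.uint8))
for i in range(1,k):
    if s[i,4]>60: q=P[l==i]; print(ce[i].round(),s[i,4],q.mean(0).round(3),q.min(0).round(3),q.max(0).round(3),np.median(im[l==i],0))
E
```

```text
clock: 1.52
tool_pos: [0.421, 0.107, 0.1393]
tool_rot: [-180.0, -0.0, 8.1]
ft_force: [0.3, 0.1, 0.6]
grip_width: 0.597
grasp_force: 0.0
{'clock': 1.575, 'qpos': array([ 1.27427324e+01,  1.13307280e+01,  1.15650192e+02, -1.65359948e-03,
        5.30189711e+01,  9.46754126e+01]), 'dq': array([-0.04014801,  0.0640316 , -0.09104013, -0.06975296,  0.0177502 ,
        0.26705326]), 'joint_torque': array([ 9.88274296e-04, -3.04757774e+01, -1.91584969e+01,  2.28470913e-04,
        6.76640266e-04, -8.94799334e-03]), 'tool_pos': array([0.42099833, 0.10698912, 0.13928887]), 'tool_rot': array([ 1.79998692e+02, -2.16324136e-04,  8.06831453e+00]), 'ft_force': array([-0.08026518,  0.06257062, -0.02596642]), 'ft_torque': array([0.05262044, 0.03385972, 0.03240309]), 'grasp_force': 0.0, 'grip_width': 0.5988196846883423}
[17. 89.] 5482 [0.471 0.315 0.049] [0.423 0.309 0.04 ] [0.526 0.332 0.053] [152. 166. 174.]
[233. 146.] 1191 [0.457 0.173 0.056] [0.445 0.163 0.04 ] [0.468 0.186 0.061] [ 78. 134.  70.]
[325. 209.] 1015 [0.422 0.107 0.056] [0.409 0.095 0.04 ] [0.432 0.118 0.061] [48. 51. 54.]
[157. 223.] 1210 [0.393 0.225 0.055] [0.379 0.215 0.04 ] [0.403 0.238 0.061] [53. 55. 58.]
[ 26. 250.] 4130 [0.352 0.329 0.045] [0.315 0.306 0.04 ] [0.388 0.355 0.048] [ 69. 107. 138.]
[406. 255.] 618 [0.394 0.042 0.054] [0.38 0.03 0.04] [0.399 0.053 0.06 ] [ 48. 105. 124.]
[318. 284.] 968 [0.36  0.103 0.055] [0.345 0.091 0.04 ] [0.369 0.114 0.06 ] [51. 80. 51.]
```

View pics/w1.png

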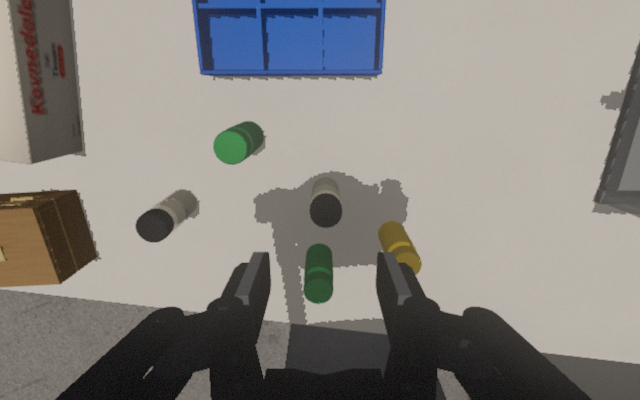

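The view shows vial A's cap at (325,209) straight under the jaws, and the tray is aligned with the tool. Descend and grip.

```bash
python3 -m handwheel '[[0.4,0,0,0.04,0],[0.4,0,0,0.08,0],[0.4,0,0,0.102,0],[0.4,0,0,0.102,0],[1,0,0,0.102,0],[1,0,0,0.102,0],[1,0,0,0.102,0],[1,0,0,0.102,0],[1,0,0,0.102,0],[1,0,0,0.08,0],[1,0,0,0.03,0],[1,0,0,0.03,0]]' 30
python3 - <<'E'
import numpy as np
R=np.array([[.99,.141],[.141,-.99]])  # cols tool x,y
c=np.array([.5525,.1503])
for cell in((-.021,-.042),(-.021,.042)):
    w=c+cell[0]*R[:,0]-cell[1]*R[:,1]; print(cell,w,R.T@(w-[.421,.107]))
E
```

```text
clock: 3.08
tool_pos: [0.4235, 0.1076, 0.1125]
tool_rot: [-180.0, -0.5, 8.0]
ft_force: [-0.6, 0.1, 0.3]
grip_width: 0.269
grasp_force: 29.9
(-0.021, -0.042) [0.537632 0.105759] [0.1152907 0.0176737]
(-0.021, 0.042) [0.525788 0.188919] [ 0.1152907 -0.0663247]
```

```bash
python3 -m handwheel '[[1,0.05,0.008,0,0],[1,0.1,0.016,0,0],[1,0.115,0.018,0,0],[1,0.115,0.018,0,0],[1,0.115,0.018,0.03,0],[1,0.115,0.018,0.05,0],[1,0.115,0.018,0.06,0],[1,0.115,0.018,0.068,0],[1,0.115,0.018,0.068,0],[1,0.115,0.018,0.068,0]]'
python3 - <<'E'
from h import *
a,_=manip.read_camera("side"); 
cv2.imwrite("pics/s2.png",cv2.resize(a[230:350,230:400],None,fx=4,fy=4))
E
```

```text
clock: 4.32
tool_pos: [0.5375, 0.1053, 0.0417]
tool_rot: [180.0, -0.0, 8.0]
ft_force: [0.5, 0.5, -0.5]
grip_width: 0.272
grasp_force: 30.2
```

View pics/s2.png

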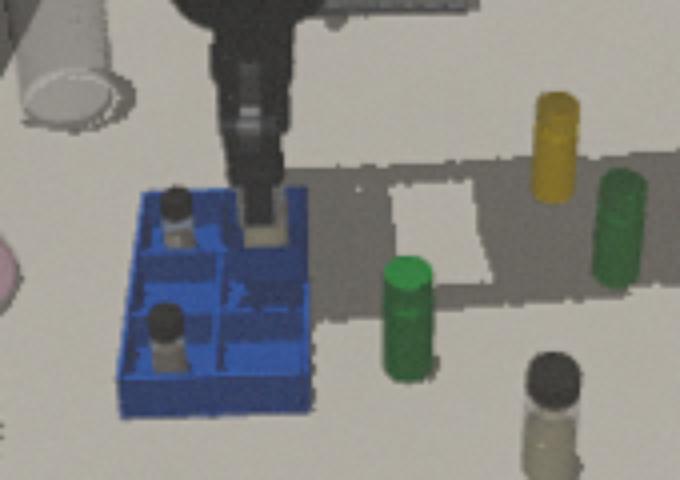

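The vial stands in the near right cell, clear of the walls, with no contact force. Release, rise, and go over vial B.

```bash
python3 -m handwheel '[[0.55,0,0,0.001,0],[0.55,0,0,0.001,0],[0.55,0,0,0.001,0],[0.55,0,0,-0.03,0],[0.55,0,0,-0.08,0],[0.4,0,0,-0.1,0],[0.4,-0.05,-0.055,-0.1,0],[0.4,-0.09,-0.1,-0.1,0],[0.4,-0.128,-0.141,-0.1,0],[0.4,-0.128,-0.141,-0.1,0],[0.4,-0.128,-0.141,-0.1,0]]'
python3 - <<'E'
from h import *
c=cal("wrist"); im,d=manip.read_camera("wrist"); t=manip.sense()["tool_pos"]
P=cloud("wrist",d,c); m=(P[...,2]>.04)&(P[...,2]<.075)&(d>0)&(P[...,0]<.6)&(P[...,1]<.3)
k,l,s,ce=cv2.connectedComponentsWithStats(m.astype(np.uint8))
for i in range(1,k):
    if s[i,4]>60: q=P[l==i]; print(ce[i].round(),s[i,4],((q.min(0)+q.max(0))/2).round(4),np.median(im[l==i],0))
print(t)
E
```

```text
clock: 5.75
tool_pos: [0.3913, 0.2273, 0.1416]
tool_rot: [-180.0, -0.1, 8.1]
ft_force: [0.2, 0.3, 0.0]
grip_width: 0.598
grasp_force: 0.0
[555.  16.] 1822 [0.5326 0.1065 0.0521] [62. 62. 65.]
[415. 127.] 1206 [0.4563 0.1752 0.0505] [ 88. 144.  82.]
[324. 207.] 998 [0.3914 0.2274 0.0503] [55. 58. 61.]
[566. 244.] 1272 [0.3876 0.042  0.0503] [ 64.  151.5 168.5]
[475. 269.] 1079 [0.3564 0.1037 0.0507] [ 80. 137.  75.]
[0.39181322 0.22687618 0.1415392 ]
```

```bash
python3 -m handwheel '[[0.4,0,0,0.04,0],[0.4,0,0,0.08,0],[0.4,0,0,0.104,0],[0.4,0,0,0.104,0],[1,0,0,0.104,0],[1,0,0,0.104,0],[1,0,0,0.104,0],[1,0,0,0.104,0],[1,0,0,0.104,0],[1,0,0,0.08,0],[1,0,0,0.02,0],[1,0,0,0.02,0]]' 30; python3 -m handwheel '[[1,0.05,0.022,0,0],[1,0.1,0.044,0,0],[1,0.128,0.057,0,0],[1,0.128,0.057,0,0],[1,0.128,0.057,0.04,0],[1,0.128,0.057,0.06,0],[1,0.128,0.057,0.07,0],[1,0.128,0.057,0.08,0],[1,0.128,0.057,0.08,0],[1,0.128,0.057,0.08,0]]'
python3 - <<'E'
from h import *
a,_=manip.read_camera("side"); 
cv2.imwrite("pics/s3.png",cv2.resize(a[230:350,230:400],None,fx=4,fy=4))
E
```

```text
clock: 7.3
tool_pos: [0.3934, 0.2285, 0.1251]
tool_rot: [-179.8, -0.5, 8.0]
ft_force: [0.1, -0.9, -1.7]
grip_width: 0.272
grasp_force: 29.6
clock: 8.55
tool_pos: [0.5258, 0.1886, 0.0417]
tool_rot: [-180.0, -0.1, 8.0]
ft_force: [0.1, -0.5, -0.6]
grip_width: 0.271
grasp_force: 29.9
```

View pics/s3.png

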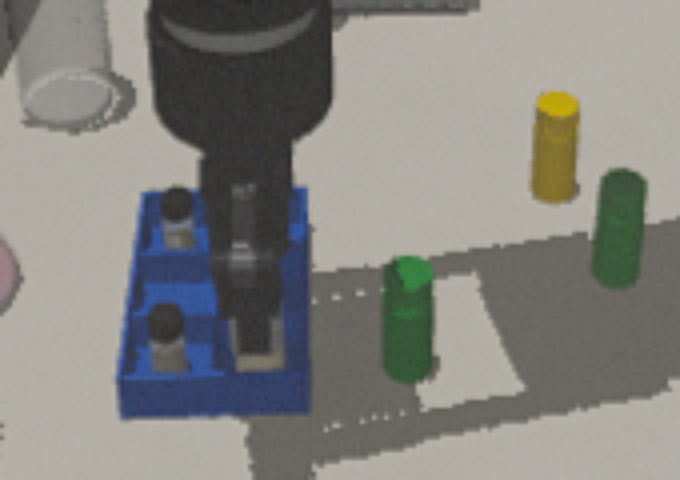

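Vial B stands in the near left cell, also free of force. Release, rise, then swing above the handle with the jaws turned back.

```bash
python3 -m handwheel '[[0.55,0,0,0.001,0],[0.55,0,0,0.001,0],[0.55,0,0,0.001,0],[0.55,0,0,-0.03,0],[0.55,0,0,-0.08,0],[0.4,0,0,-0.14,0],[0.4,0,0,-0.19,0],[0.4,0,0,-0.21,0]]'; python3 -m handwheel '[[0.4,-0.02,0.05,0,-0.18],[0.4,-0.03,0.1,-0.01,-0.36],[0.4,-0.04,0.15,-0.01,-0.54],[0.4,-0.05,0.2,-0.01,-0.72],[0.4,-0.06,0.25,-0.01,-0.9],[0.4,-0.08,0.3,-0.01,-1.08],[0.4,-0.09,0.34,-0.01,-1.26],[0.4,-0.098,0.37,-0.01,-1.44],[0.4,-0.098,0.384,-0.01,-1.57],[0.4,-0.098,0.384,-0.01,-1.57],[0.4,-0.098,0.384,-0.01,-1.57]]'
python3 - <<'E'
from h import *
c=cal("wrist"); im,d=manip.read_camera("wrist"); s=manip.sense(); print(s["tool_pos"],s["tool_rot"]); cv2.imwrite("pics/w4.png",im)
P=cloud("wrist",d,c); m=(P[...,2]>.135)&(P[...,2]<.165)&(d>0)&(abs(P[...,0]-.483)<.05)&(P[...,1]<-.12)&(P[...,1]>-.3)
q=P[m]; print(len(q)); r=cv2.minAreaRect((q[:,:2]*1000).astype(np.float32)); print(r,np.median(q,0),cv2.fitLine((q[:,:2]*1000).astype(np.float32),cv2.DIST_HUBER,0,.01,.01).ravel(), np.argwhere(m).mean(0))
E
```

```text
clock: 9.6
tool_pos: [0.5268, 0.1887, 0.2552]
tool_rot: [-179.9, -0.4, 8.0]
ft_force: [-0.9, 0.1, -0.9]
grip_width: 0.6
grasp_force: 0.0
clock: 10.98
tool_pos: [0.482, -0.2049, 0.2612]
tool_rot: [-180.0, -0.0, 97.9]
ft_force: [0.3, 0.5, -0.2]
grip_width: 0.601
grasp_force: 0.0
[ 0.4820705  -0.20478881  0.26131578] [-1.79997647e+02 -2.03795865e-02  9.79200197e+01]
1405
((483.4858703613281, -215.2590789794922), (9.796553611755371, 98.13874053955078), 7.749231338500977) [ 0.48243485 -0.2076928   0.15065203] [ 1.3664509e-01 -9.9062008e-01  4.8262781e+02 -2.0917104e+02] [204.31316726 323.82135231]
```

View pics/w4.png

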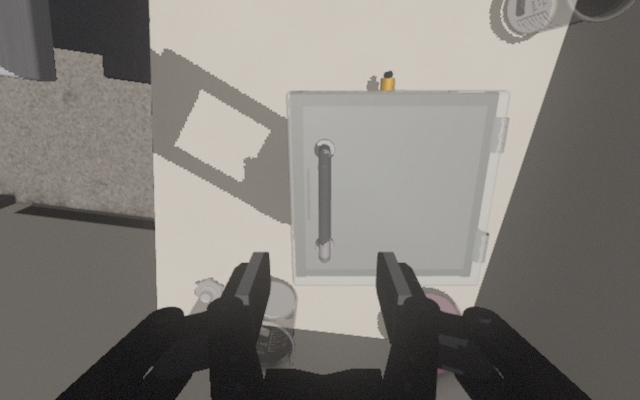

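The bar runs from (324,145) to (324,242) and is centred about under the jaws, parallel to the pads. Lower onto it and grip.

```bash
python3 -m handwheel '[[0.4,0,0,0.04,0],[0.4,0,0,0.08,0],[0.4,0,0,0.11,0],[0.4,0,0,0.12,0],[0.4,0,0,0.123,0],[1,0,0,0.123,0],[1,0,0,0.123,0],[1,0,0,0.123,0],[1,0,0,0.123,0],[1,0,0,0.123,0],[1,0,0,0.123,0],[1,0,0,0.123,0]]' 60
```

```text
clock: 12.52
tool_pos: [0.4831, -0.2057, 0.1395]
tool_rot: [179.8, 0.1, 97.9]
ft_force: [1.3, 1.5, 5.9]
grip_width: 0.092
grasp_force: 58.8
```

```bash
python3 -m handwheel '[[1,0,0.0005,-0.0015,0],[1,0,0.001,-0.003,0],[1,0,0.0015,-0.0045,0],[1,0,0.002,-0.006,0],[1,0,0.0025,-0.0075,0],[1,0,0.003,-0.009,0],[1,0,0.003,-0.009,0],[1,0,0.003,-0.009,0]]'; python3 -c "
from workcell import manip
s=manip.sense(); print(s['tool_pos'],s['ft_force'],s['ft_torque'])"
```

```text
clock: 13.52
tool_pos: [0.4847, -0.2054, 0.1449]
tool_rot: [-179.9, -0.0, 98.0]
ft_force: [6.2, -2.1, -15.0]
grip_width: 0.092
grasp_force: 58.6
[ 0.48473634 -0.20539327  0.1448946 ] [  6.22471134  -2.05213596 -15.01702593] [-0.52739938 -0.77300207  0.00664075]
```

```bash
python3 -m handwheel '[[1,0,0.0004,-0.001,0],[1,0,0.0008,-0.002,0],[1,0,0.0011,-0.003,0],[1,0,0.0015,-0.004,0],[1,0,0.0019,-0.005,0],[1,0,0.0023,-0.006,0],[1,0,0.0023,-0.006,0],[1,0,0.0023,-0.006,0]]'
python3 - <<'E'
from h import *
s=manip.sense(); print(s['tool_pos'],s['ft_force'],s['ft_torque'])
for n in("scene","side"):
    im,d=manip.read_camera(n); P=cloud(n,d)
    m=(P[...,2]>.118)&(P[...,2]<.2)&(P[...,1]<-.1)&(P[...,1]>-.32)&(P[...,0]<.7)&(P[...,0]>.38)&(d>0)
    z=np.load(n+"0.npz"); 
    cv2.imwrite(f"pics/l_{n}.png",cv2.resize(im[130:250,250:410],None,fx=4,fy=4))
E
```

```text
clock: 14.52
tool_pos: [0.4877, -0.205, 0.1528]
tool_rot: [180.0, 0.0, 98.0]
ft_force: [4.9, -1.5, -6.6]
grip_width: 0.089
grasp_force: 59.3
[ 0.48769772 -0.20504167  0.1528035 ] [ 4.85120319 -1.46325009 -6.59193771] [-0.34980069 -0.49525885 -0.02288677]
```

View pics/l_side.png

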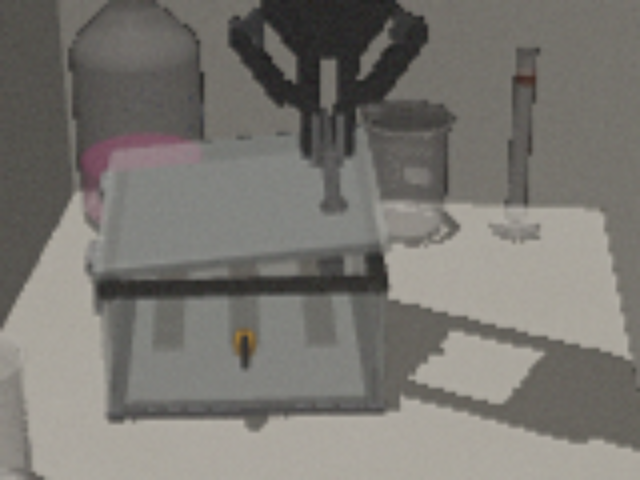

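The seal has let go and the lid is ajar, with its front lifted above the black rim at (300,275). Raise the last 6.4 mm or so.

```bash
python3 -m handwheel '[[1,0,0.0005,-0.001,0],[1,0,0.0009,-0.002,0],[1,0,0.0014,-0.003,0],[1,0,0.0018,-0.004,0],[1,0,0.0022,-0.005,0],[1,0,0.0026,-0.006,0],[1,0,0.0028,-0.0065,0],[1,0,0.0028,-0.0065,0],[1,0,0.0028,-0.0065,0],[1,0,0.0028,-0.0065,0]]'
python3 - <<'E'
from h import *
s=manip.sense(); print(s['tool_pos'],s['ft_force'],s['dq'].round(2))
e=np.array([.9905,.1375]); h=np.array([.482,-.205])+.155*e  # hinge line point
L=e[::-1]*[-1,1]
for n in("scene","side"):
    im,d=manip.read_camera(n); c=cal(n)
    z0=np.load(n+"0.npz")
    for t,D in(("shut",z0["d"]),("now",d)):
        P=cloud(n,D,c); u=-((P[...,:2]-h)@e); w=(P[...,:2]-h)@L
        m=(u>.03)&(u<.17)&(abs(w)>.03)&(abs(w)<.085)&(P[...,2]>.105)&(P[...,2]<.14+0*u)&(D>0)
        x=u[m];y=P[...,2][m]
        for _ in range(4):
            p=np.polyfit(x,y,1); r=abs(y-np.polyval(p,x))<.005; x,y=x[r],y[r]
        print(n,t,len(x),np.arctan(p[0]).round(4),np.polyval(p,.187).round(4))
E
```

```text
clock: 15.88
tool_pos: [0.4906, -0.2046, 0.1599]
tool_rot: [179.9, 0.0, 98.0]
ft_force: [4.7, -2.1, -5.0]
grip_width: 0.09
grasp_force: 58.7
[ 0.4906314  -0.20459077  0.15991779] [ 4.72371898 -2.06252194 -4.98739528] [-0.02 -0.03  0.04 -0.01  0.03  0.03]
scene shut 922 0.0037 0.1129
scene now 781 0.1338 0.1376
side shut 983 0.0041 0.112
side now 931 0.1309 0.1366
```

The lid angle is about 0.13 rad, with the front edge 24.7 mm up. I'll hold still for a moment, check the vials, and hand in.

```bash
python3 -m handwheel '[[1,0,0,0,0],[1,0,0,0,0],[1,0,0,0,0],[1,0,0,0,0]]'
python3 - <<'E'
from h import *
im,d=manip.read_camera("side"); cv2.imwrite("pics/f.png",cv2.resize(im[130:350,200:420],None,fx=2.7,fy=2.7))
E
```

```text
clock: 16.48
tool_pos: [0.4906, -0.2046, 0.1599]
tool_rot: [179.9, 0.0, 98.0]
ft_force: [4.7, -1.2, -5.2]
grip_width: 0.091
grasp_force: 58.7
```

View pics/f.png

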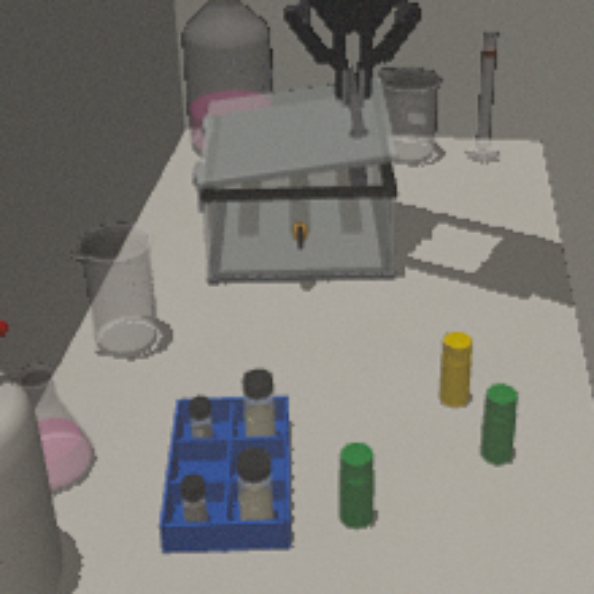

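Both tall vials stand upright in their own cells at (258,405) and (254,485). The stored vials and the green and yellow ones are where they were, and the lid is ajar with the handle still gripped.

```bash
python3 -c "
from workcell import manip
print(manip.job_done())"
```

```text
the job is handed in; nothing more can be done
None
```

The job is handed in at about 16.5 s: both tall vials stand upright in separate empty tray cells, and the gripper still holds the handle with the unsealed lid still and ajar, its front edge about 25 mm up.

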